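Charge the bench furnace through its cover slot and hang up the charging boat

TASK

Charge the bench furnace: lift the loaded charging boat by its black grip, lower it level through the slot in the furnace's cover plate, tip it inside so that the ceramic cylinder rolls out onto the hearth, and draw the empty boat out again, with neither boat nor cylinder ever touching the cover plate. Then hang the boat by its wire bail on the hook of the stand, let go and leave it hanging there at rest; leave the petri dish, the small bottle and the tape roll where they are.

Things in the scene. Friction and masses are not known exactly. Their poses are not given: they have to be found in the camera images.
- grip (a point): centre of the black square grip (18 x 18 mm, 40 mm tall, flat upright faces square to the boat) on a stem above the boat's bail, 160 mm above the boat's underside; its axes are the boat's. Grasp here
- boat: loose steel charging boat, 0.18 kg, 180 mm tall with grip: trough 98 mm long (its x), 74 mm wide over all (y), side walls 24 mm high, no end walls; both ends of the floor rise at 18 degrees to a lip 17 mm high, so the cylinder rolls out over either end when it is tipped 35 to 40 degrees about its y axis. Same both ways round. Origin: centre of underside, z up
- bail (a point): the bail, a 5 mm wire loop in the boat's y-z plane, rises from the side walls, upright to 70 mm, to a peak 115 mm above the underside. This point is under the peak, 107 mm above the underside (53 mm below the grip's centre), where the axis of the hook's rod lies when the boat hangs. The window below it is open along the boat's x
- specimen: loose pressed-ceramic cylinder, 28 mm diameter, 60 mm long, about 0.08 kg, lying in the boat with its axis across it; origin at its centre, axis along its y. It lies crosswise in the middle of the boat at the start; once on the hearth its top is up to 50 mm above the bench, so lift the boat clear of it while levelling the boat again
- furnace: fixed low bench furnace, grey case 300 mm (its x) by 200 mm (its y), top 150 mm above the bench, control panel on its -x end; inside 248 x 148 mm, white hearth 18 mm above the bench with ribs along y up to 22 mm, underside of the cover plate at 140 mm. Origin: centre of its foot at bench height, z up
- cover: the furnace's white cover plate, 10 mm thick, fixed, with one rectangular slot in its middle; origin at the slot's centre on the plate's underside, 140 mm above the bench; axes as the furnace's
- slot (a point): centre of the slot at the cover plate's top face, 150 mm above the bench; slot 126 mm along x, 86 mm along y (furnace axes): 14 mm to spare at each end of the upright boat, 6 mm at each side. Tipping fits with the boat's underside about 95 mm below this plate, turning about the slot's y axis through its centre (not about the grip)
- stand: fixed stand: grey base plate 155 x 100 x 10 mm, upright 12 mm rod 80 mm behind the hook's seat (at its +x), 198 mm high, and a hook of 8 mm steel rod that runs along its x axis from the upright towards its -x and turns up at the tip. Origin on the bench under the hook's seat
- hook (a point): lowest point (seat) of the hook, on its rod's axis, 166 mm above the bench; axes as the stand's. The tip is 21 mm from here to -x, its top 30 mm higher than here: come from the -x side with the bail's peak over the tip, then lower. The boat hangs with its x along the stand's x, underside 59 mm above the bench
- petri: bystander: loose closed petri dish, 92 mm wide, 16 mm high; origin: centre of underside
- bottle: bystander: small loose reagent bottle with blue cap, 56 mm wide, 104 mm high; origin: centre of underside
- tape: bystander: loose roll of tape lying flat, 104 mm wide, 25 mm high; origin: centre of underside
There are look-alikes about, which are no part of the job. What is shaped like the boat but purple or yellow is not meant.

How it is judged (in metres and radians):
On the way, in this order (a step that is already met when the one before it is completed fails the run):
1. the boat is inside the furnace, wholly below the cover plate, level, with the cylinder still lying in it (z of boat in the frame of furnace between 0.015 and 0.115 m and x of boat in the frame of furnace between -0.07 and 0.07 m and y of boat in the frame of furnace between -0.03 and 0.03 m and angle between boat's own z axis and vertical below 0.25 rad and distance between specimen and boat below 0.04 m), for 0.1 s.
2. the cylinder has been tipped out and lies on the hearth while the boat is still below the cover plate (x of specimen in the frame of furnace between -0.125 and 0.125 m and y of specimen in the frame of furnace between -0.075 and 0.075 m and height (world z) of specimen below 0.06 m and distance between specimen and boat above 0.045 m and z of boat in the frame of furnace below 0.125 m), for 0.1 s.
3. the boat has been drawn out of the slot and carries nothing (x of specimen in the frame of furnace between -0.125 and 0.125 m and y of specimen in the frame of furnace between -0.075 and 0.075 m and height (world z) of specimen below 0.06 m and height (world z) of boat above 0.15 m), for 0.05 s.
At the end, for the whole second after the job is handed in: the ceramic cylinder lies at rest on the hearth inside the furnace, and the boat hangs at rest from the stand's hook: the hook's seat is under the bail's peak within 35 mm, the hook bears its weight, and the boat is upright within 20 degrees (x of specimen in the frame of furnace between -0.125 and 0.125 m and y of specimen in the frame of furnace between -0.075 and 0.075 m and height (world z) of specimen below 0.06 m and distance between bail and hook below 0.035 m and contact force between boat and stand above 0.5 N and angle between boat's own z axis and vertical below 0.35 rad and linear speed of each of boat, specimen below 0.05 m/s); the robot touches nothing.
It fails at once if the boat touched the cover plate or the slot's edges (contact force between boat and cover above 0.5 N).
It fails at once if the cylinder touched the cover plate or the slot's edges (contact force between specimen and cover above 0.5 N).
It fails at once if the petri dish, the small bottle or the tape roll was pushed more than 20 mm (distance of any of petri, bottle, tape from where it was at the start of the episode above 0.02 m).
It also fails if it takes over 64 s, if anything falls off the work surface, if the arm or the gripper's body presses on something with over 40 N, if the wrist force passes 120 N, or if a joint passes its speed limit or range.

ROBOT

A 6-joint arm with a two-finger parallel gripper is mounted at the origin on a cart in front of the work surface, level with it; the furniture and walls round the work are solid. World frame = base frame: x ahead of the robot, y to its left, z up, the work surface at z = 0. Lengths are in m, angles in degrees, forces in N, time in s.
With the tool pointing down it reaches from about 0.25 to 0.725 m from the base axis. Payload 9.7 kg.
Tool frame: the origin (TCP) lies on the centre line of the jaws, within the pads' length; the fingertips stand 14 mm ahead of it and the grasp point (between the pads) lies 5 mm behind it; z points along the fingers, y is the line along which they close (so a half turn about z gives the same grasp; the last joint's range is limited). The gripper opens to 85 mm and grips with 20 to 120 N. Pads are 22 mm wide; open, the fingers measure 114 mm over their backs; the gripper's body (76 mm by 85 mm) begins 54 mm behind the grasp point. The pads swing forward as they close: fully open they stand 13 mm farther back than shut.
Start: joints at [-76.146, 4.979, 10.078, 95.1, 0, 90], TCP at [0.132, -0.534, 0.245] pointing down, gripper open.
Joint ranges: [-179.16, 179.16], [-48.56, 103.87], [-65.8, 70.77], [-126.05, 130.52], [-82.76, 87.17], [-180, 180]. Speed limits (degrees/s): [127.2, 127.2, 147.25, 180, 180, 180].

INTERFACE

Orientations are given as [roll, pitch, yaw] about the fixed x, y, z axes, in that order (R = Rz(yaw) Ry(pitch) Rx(roll)).
In Python, from workcell import bot, camera, get_calibration, ticket gives the robot as it stands. The module is installed in compiled form; this text tells all that it offers.
- The arm moves only by the tool send_rows, never from a script. Its arguments are lists of equal length, an entry for each row: "linear": the shift along the tool's x, y, z in m, a list of three; "twist": the turn, a rotation vector about the tool's x, y, z in units of 10 degrees (1.0 is 10 degrees), a list of three; "gripper": the opening in per cent of the stroke, from 0 (shut) to 100 (fully open). In form: {"linear": [[x, y, z], ...], "twist": [[wx, wy, wz], ...], "gripper": [gripper, ...]}. A call has 1 to 8 rows; each row shifts and turns the commanded pose from where the row before left it, along the tool's axes as they then stand; what a row does not reach is not made up. A row lasts 1/8 s, in which the tool goes at most 62.5 mm and 10.7 degrees, less where a joint would pass 70% of its speed; a pose out of reach is approached as far as the arm can. A call with a gripper value outside its range is refused whole. The fingers move at their own pace and stop on an object; "grip_force" is the grip in N (left out, the last holds). Time passes only in rows, so rows that do not move let the fingers close. It gives the time, the measured TCP pose, the force, the opening and the grip force at its end, in the units of the state.
- bot.get_obs(): the state, without advancing time (a new reading comes with each control period).
- camera(name): name is "scene" or "top" or "wrist"; returns the picture (384x512x3 uint8, red, green, blue); there is no depth.
- get_calibration(name): a dict with "fx", "fy", "cx", "cy" (pixels), "k1" (the pictures are not rectified: a ray, as slopes to the right and down, at radius r is drawn at 1 + k1 r^2 times it, then the intrinsics apply), "origin" and "orientation" of the camera in the world; the wrist camera has in their place "hand_eye" (4x4, takes a point from camera to tool coordinates, whose origin is the TCP and whose axes are the flange's). Camera axes: x right, y down, z forward; pixel columns grow to the right and rows downward; lengths in m; the calibration is good to about 2 mm. A picture is of the moment at which its call begins: read the wrist's pose just before it. get_calibration takes no time and is no camera call.
- ticket.job_done(): hands the job in; it is judged then, once.
The state is a dict: "time": time; "q": joint angles; "qd": joint speeds; "joint_efforts": joint torques, N m; "ee_pos": TCP position; "tcp_rot": TCP orientation; "wrist_force": force on the tool from outside, world axes, zero at the start; "torque": the same for the moment, N m; "opening": finger opening in m; "grasp_force": force on a finger pad.
Only numpy, scipy, OpenCV 4.12 (cv2) and the standard library are available. Lean on these libraries where they do the work, as an engineer would, in place of code of your own. Each camera call takes 0.05 s, during which the arm holds its last target. There are 200 camera calls.

## Working session

There is one attempt and no reset: what is moved stays moved. The work goes in short steps, Python scripts to look and compute and a tool call to move; the robot and the scene stay as the last step left them, time stands still between calls to the robot, and variables do not carry over. Pictures are saved under pics/ and viewed, at most 10 in all, crops included, and the job is handed in when it is done.

Besides the shell and the picture viewer there is one more tool, called as name(argument=value, ...), one argument or row to a line, values as JSON. send_rows: Moves the arm, as the interface text tells. Its arguments: {"type":"object","properties":{"linear":{"type":"array"},"twist":{"type":"array"},"gripper":{"type":"array"},"grip_force":{"type":"number"}},"required":["linear","twist","gripper"]}

```bash
mkdir -p pics; python3 - <<'E'
from workcell import bot,camera,get_calibration
import cv2
print(bot.get_obs())
for n in("scene","top","wrist"):
    print(n,get_calibration(n))
for n in("scene","top"):
    cv2.imwrite(f"pics/{n}0.png",camera(n)[:,:,::-1])
E
```

```text
{'time': 0.0, 'q': array([-7.61470858e+01,  5.01078327e+00,  1.00346859e+01,  9.51000817e+01,
       -1.77678810e-04,  9.00002807e+01]), 'qd': array([-0.05069853, -0.01835398, -0.00562777, -0.0209979 ,  0.10613575,
       -0.00971806]), 'joint_efforts': array([ 4.51641696e-03, -5.20388067e+01,  4.64804220e+01,  1.61014684e-02,
        4.05062538e-04, -2.43400953e-07]), 'ee_pos': array([ 0.13163464, -0.53379518,  0.24458818]), 'tcp_rot': array([-1.79923821e+02,  1.78051887e-04,  1.38526337e+01]), 'wrist_force': array([-0.04269269,  0.18726692,  0.51432571]), 'torque': array([-0.00038863, -0.00151392, -0.05378082]), 'grasp_force': 0.0, 'opening': 0.08554815035069893}
scene {'fx': 451.86464325132056, 'fy': 451.86464325132056, 'cx': 251.51198512916073, 'cy': 191.0443020984405, 'k1': -0.13375831640792965, 'origin': array([-0.45439349,  0.53187334,  0.80642122]), 'orientation': array([-119.78222489,    0.51447386, -126.17135262])}
top {'fx': 350.1007356988272, 'fy': 350.1007356988272, 'cx': 250.72156089976826, 'cy': 188.80697552168078, 'k1': -0.10170143661969822, 'origin': array([ 0.39747141, -0.22256607,  1.17366308]), 'orientation': array([-171.19218288,    1.22375894,  -90.12399593])}
wrist {'fx': 303.10505981939394, 'fy': 303.10505981939394, 'cx': 253.70690189886176, 'cy': 190.94499164737894, 'k1': -0.022244400613383095, 'hand_eye': array([[-6.82047280e-04, -9.47411055e-01, -3.20018480e-01,
         8.17302737e-02],
       [ 9.99999732e-01, -7.31158056e-04,  3.33109777e-05,
        -6.00300452e-04],
       [-2.65543278e-04, -3.20018372e-01,  9.47411300e-01,
        -1.29046140e-01],
       [ 0.00000000e+00,  0.00000000e+00,  0.00000000e+00,
         1.00000000e+00]])}
```

View pics/scene0.png

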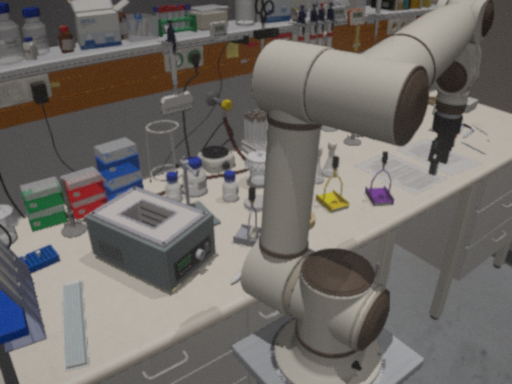

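View pics/top0.png

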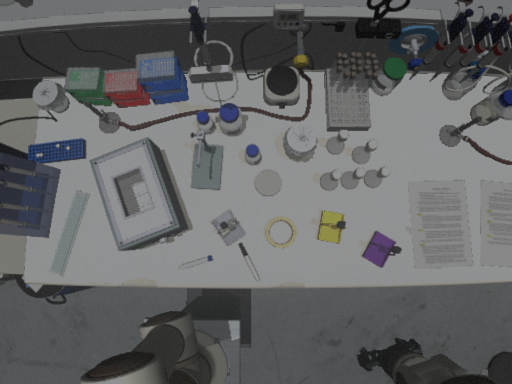

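The scene view shows the furnace at (150,235), the stand at (190,190) and the grey boat at (248,225). The top view shows the furnace at (137,193), stand (207,165), boat (228,227), tape (280,232), petri (267,183) and bottle (252,154).

```bash
python3 - <<'E'
import cv2
a=cv2.imread("pics/top0.png")[120:260,85:305]
cv2.imwrite("pics/topc.png",cv2.resize(a,None,fx=3.6,fy=3.6,interpolation=cv2.INTER_CUBIC))
E
cat > h.py <<'E'
import numpy as np,cv2
from scipy.spatial.transform import Rotation as R
from workcell import bot,camera,get_calibration
def cam(name,obs=None):
    c=get_calibration(name)
    if name!="wrist":
        return c,R.from_euler('xyz',c['orientation'],degrees=True).as_matrix(),np.array(c['origin'])
    T=np.array(c['hand_eye']); Rt=R.from_euler('xyz',obs['tcp_rot'],degrees=True).as_matrix()
    return c,Rt@T[:3,:3],Rt@T[:3,3]+obs['ee_pos']
def K(c): return np.array([[c['fx'],0,c['cx']],[0,c['fy'],c['cy']],[0,0,1]]),np.array([c['k1'],0,0,0,0.])
def ray(px,C):
    c,Rm,o=C; k,d=K(c)
    u=cv2.undistortPoints(np.array(px,float).reshape(-1,1,2),k,d).reshape(-1,2)
    return np.c_[u,np.ones(len(u))]@Rm.T,o
def onz(px,z,C):
    v,o=ray(px,C); z=np.broadcast_to(z,len(v))
    return o+v*((z-o[2])/v[:,2])[:,None]
def proj(P,C):
    c,Rm,o=C;k,d=K(c)
    return cv2.projectPoints((np.array(P,float).reshape(-1,3)-o)@Rm,np.zeros(3),np.zeros(3),k,d)[0].reshape(-1,2)
E
```

```text
(no output)
```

View pics/topc.png

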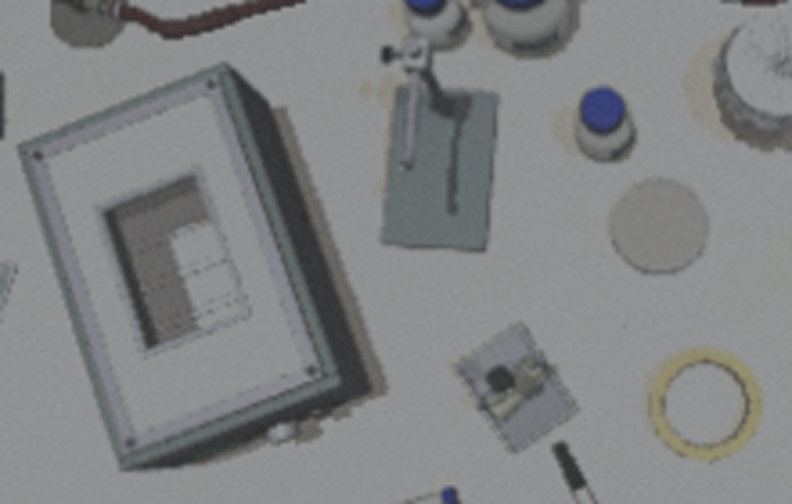

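The crop shows: case-top corners (20,148),(228,65),(340,380),(120,468); knob at (285,430), so that is the −x end; slot corners (100,210),(195,174),(250,315),(147,352); boat rim corners (457,368),(520,322),(578,408),(515,452) with grip top at (501,378); stand base corners (397,85),(497,93),(485,250),(382,242) with the hook tip at (406,165).

```bash
python3 - <<'E'
from h import *
C=cam("top")
f=lambda L,z:onz(np.array(L)/3.6+[85,120]-.36,z,C)
def an(n,P):
    c=P.mean(0); e=[P[(i+1)%4]-P[i] for i in range(4)]
    print(n,c.round(4),[ (round(np.hypot(*v[:2]),3),round(np.degrees(np.arctan2(v[1],v[0])),1)) for v in e])
an("case",f([(20,148),(228,65),(340,380),(120,468)],.15))
an("slot",f([(100,210),(195,174),(250,315),(147,352)],.15))
an("boat",f([(457,368),(520,322),(578,408),(515,452)],.02))
an("stand",f([(397,85),(497,93),(485,250),(382,242)],.01))
print("grip",f([(501,378)],.18),"tip",f([(406,165)],.192),"post",f([(412,50)],.198),"petri",f([(659,226)],.016),"bottle",f([(603,110)],.104),"tape",f([(705,405)],.025))
E
```

```text
case [0.5474 0.1535 0.15  ] [(np.float64(0.194), np.float64(-68.7)), (np.float64(0.288), np.float64(-158.5)), (np.float64(0.196), np.float64(111.8)), (np.float64(0.29), np.float64(21.1))]
slot [0.5471 0.1551 0.15  ] [(np.float64(0.087), np.float64(-69.6)), (np.float64(0.131), np.float64(-156.3)), (np.float64(0.092), np.float64(109.6)), (np.float64(0.129), np.float64(21.6))]
boat [ 0.4489 -0.1244  0.02  ] [(np.float64(0.071), np.float64(-53.8)), (np.float64(0.095), np.float64(-145.9)), (np.float64(0.07), np.float64(124.7)), (np.float64(0.093), np.float64(35.2))]
stand [ 0.6578 -0.0486  0.01  ] [(np.float64(0.097), np.float64(-95.4)), (np.float64(0.152), np.float64(176.4)), (np.float64(0.098), np.float64(85.2)), (np.float64(0.153), np.float64(-3.9))]
grip [[ 0.44905744 -0.12507039  0.18      ]] tip [[ 0.6186323  -0.04823099  0.192     ]] post [[ 0.71262651 -0.05183378  0.198     ]] petri [[ 0.59831474 -0.25521071  0.016     ]] bottle [[ 0.68635017 -0.2048102   0.104     ]] tape [[ 0.43207169 -0.29511228  0.025     ]]
```

```bash
cat >> h.py <<'E'
def Rot(yaw,tilt=0):
    "tool down with its x at azimuth yaw; tilt>0 swings fingertips to +x of yaw"
    return R.from_euler('z',yaw,degrees=True)*R.from_euler('y',-tilt,degrees=True)*R.from_euler('x',180,degrees=True)
def plan(way,ramp=True,start=None):
    "way: list of (pos,yaw,tilt,n rows); prints rows"
    o=bot.get_obs(); p=o['ee_pos'].copy(); r=R.from_euler('xyz',o['tcp_rot'],degrees=True)
    if start: p=np.array(start[0],float); r=Rot(*start[1:])
    for pos,yaw,tilt,n in way:
        p0,r0=p.copy(),r; dr=(r0.inv()*Rot(yaw,tilt)).as_rotvec(); pos=np.array(pos,float)
        L=[];T=[]
        s=np.linspace(0,1,n+1)
        if ramp:
            w=np.minimum(1,np.minimum(np.arange(n)+.7,n-np.arange(n)-.3)/3); s=np.r_[0,np.cumsum(w)/w.sum()]
        for k in range(1,n+1):
            pt=p0+(pos-p0)*s[k]; rt=r0*R.from_rotvec(dr*s[k])
            l=np.round(r.inv().apply(pt-p),4); t=np.round((r.inv()*rt).as_rotvec(degrees=True)/10,3)
            p=p+r.apply(l); r=r*R.from_rotvec(t*10,degrees=True); L.append(l.tolist());T.append(t.tolist())
        for i in range(0,n,8): print("L",L[i:i+8],"\nT",T[i:i+8])
        print("-> err mm",((p-pos)*1e3).round(2))
    return p
E
python3 -c "
from h import *
plan([((.449,-.1245,.27),35,0,16)])"
```

```text
L [[0.0071, -0.0056, -0.0004], [0.0172, -0.0135, -0.0011], [0.0278, -0.021, -0.0017], [0.0314, -0.0225, -0.0018], [0.032, -0.0217, -0.0019], [0.0326, -0.0208, -0.0019], [0.0331, -0.0198, -0.0018], [0.0337, -0.019, -0.0019]] 
T [[-0.0, -0.0, -0.037], [-0.0, -0.0, -0.089], [-0.001, -0.0, -0.142], [-0.0, -0.0, -0.158], [-0.001, -0.0, -0.158], [-0.001, -0.0, -0.158], [-0.0, -0.001, -0.158], [-0.001, 0.0, -0.157]]
L [[0.0342, -0.018, -0.0019], [0.0347, -0.0171, -0.0019], [0.0351, -0.0161, -0.0019], [0.0356, -0.0151, -0.0019], [0.036, -0.0142, -0.0019], [0.0327, -0.0118, -0.0017], [0.0207, -0.007, -0.001], [0.0086, -0.0027, -0.0005]] 
T [[-0.0, 0.0, -0.158], [-0.001, 0.0, -0.158], [-0.0, 0.0, -0.158], [-0.001, -0.0, -0.158], [-0.0, -0.0, -0.157], [-0.001, -0.0, -0.143], [-0.0, -0.0, -0.089], [-0.0, -0.0, -0.037]]
-> err mm [-0.04 -0.01  0.03]
```

send_rows(
  linear=[
    [0.007,-0.0055,-0.0005],
    [0.017,-0.0135,-0.001],
    [0.028,-0.021,-0.002],
    [0.0315,-0.0225,-0.002],
    [0.032,-0.0215,-0.002],
    [0.0325,-0.021,-0.002],
    [0.033,-0.02,-0.002],
    [0.0335,-0.019,-0.002],
  ],
  twist=[
    [0,0,-0.04],
    [0,0,-0.09],
    [0,0,-0.14],
    [0,0,-0.16],
    [0,0,-0.16],
    [0,0,-0.16],
    [0,0,-0.16],
    [0,0,-0.16],
  ],
  gripper=[100,100,100,100,100,100,100,100],
  grip_force=120,
)

```text
time: 1.1
ee_pos: [0.2905, -0.3269, 0.2591]
tcp_rot: [180.0, -0.0, 24.7]
wrist_force: [1.0, 0.5, -0.4]
opening: 0.0853
grasp_force: 0.0
```

send_rows(
  linear=[
    [0.034,-0.018,-0.002],
    [0.035,-0.017,-0.002],
    [0.035,-0.016,-0.002],
    [0.0355,-0.015,-0.002],
    [0.036,-0.014,-0.002],
    [0.033,-0.012,-0.002],
    [0.0205,-0.007,-0.001],
    [0.0085,-0.0025,0],
  ],
  twist=[
    [0,0,-0.16],
    [0,0,-0.16],
    [0,0,-0.16],
    [0,0,-0.16],
    [0,0,-0.15],
    [0,0,-0.14],
    [0,0,-0.09],
    [0,0,-0.03],
  ],
  gripper=[100,100,100,100,100,100,100,100],
)

```text
time: 2.1
ee_pos: [0.4481, -0.1228, 0.2719]
tcp_rot: [-180.0, -0.0, 35.2]
wrist_force: [0.2, -0.1, 0.3]
opening: 0.0855
grasp_force: 0.0
```

```bash
python3 - <<'E'
from h import *
o=bot.get_obs(); im=camera("wrist"); print(o['ee_pos'],o['tcp_rot'],o['q'])
cv2.imwrite("pics/w1.png",im[:,:,::-1]); 
C=cam("wrist",o); print(proj([(.449,-.125,.18),(.449,-.1245,.0)],C))
E
```

```text
[ 0.44805521 -0.12279095  0.27190261] [-1.79999561e+02 -1.06217256e-02  3.52185832e+01] [-1.53307513e+01 -5.99656590e+00  2.16675101e+00  9.81569070e+01
  8.48096493e-03  1.29450666e+02]
[[257.72726774 200.51010141]
 [255.76050749 153.34148001]]
```

View pics/w1.png

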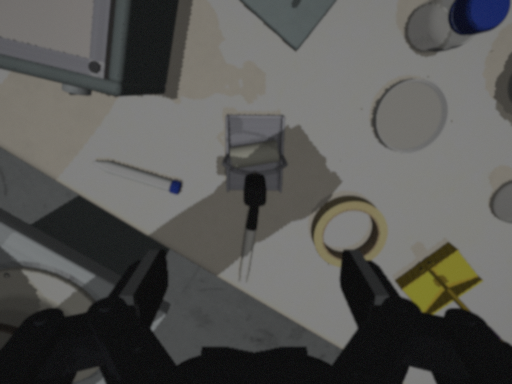

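Boat is at columns 228–284, rows 114–190, edges aligned with the image, with the grip top near (255,200). That matches the estimate. Joint 6 is nearer mid-range with the tool turned half round, so I'll turn it and then lower onto the grip.

send_rows(
  linear=[
    [0,0,0.002],
    [0,0,0.003],
    [0,0,0.003],
    [0,0,0.003],
    [0,0,0.003],
    [0,0,0.003],
    [0,0,0.003],
    [0,0,0.003],
  ],
  twist=[
    [0,0,-0.5],
    [0,0,-1],
    [0,0,-1.05],
    [0,0,-1.05],
    [0,0,-1.05],
    [0,0,-1.05],
    [0,0,-1.05],
    [0,0,-1.05],
  ],
  gripper=[100,100,100,100,100,100,100,100],
)

```text
time: 3.15
ee_pos: [0.4473, -0.125, 0.2488]
tcp_rot: [180.0, 0.0, 113.4]
wrist_force: [-0.2, 1.1, 0.6]
opening: 0.0855
grasp_force: 0.0
```

send_rows(
  linear=[
    [0,0,0.003],
    [0,0,0.003],
    [0,0,0.003],
    [0,0,0.003],
    [0,0,0.003],
    [0,0,0.003],
    [0,0,0.003],
    [0,0,0.003],
  ],
  twist=[
    [0,0,-1.05],
    [0,0,-1.05],
    [0,0,-1.05],
    [0,0,-1.05],
    [0,0,-1.05],
    [0,0,-1.05],
    [0,0,-1.05],
    [0,0,-1.05],
  ],
  gripper=[100,100,100,100,100,100,100,100],
)

```text
time: 4.15
ee_pos: [0.4473, -0.125, 0.2248]
tcp_rot: [-180.0, -0.0, -162.6]
wrist_force: [0.9, -0.1, 0.1]
opening: 0.0854
grasp_force: 0.0
```

send_rows(
  linear=[
    [0,0,0.003],
    [0,-0.001,0.003],
    [0,-0.001,0],
  ],
  twist=[
    [0,0,-1.0],
    [0,0,-0.75],
    [0,0,0],
  ],
  gripper=[100,100,100],
)

```text
time: 4.53
ee_pos: [0.4484, -0.1266, 0.2187]
tcp_rot: [180.0, -0.0, -145.5]
wrist_force: [0.2, -0.5, 0.5]
opening: 0.0852
grasp_force: 0.0
```

```bash
python3 - <<'E'
from h import *
o=bot.get_obs(); im=camera("wrist"); print(o['ee_pos'],o['tcp_rot'],o['q'])
cv2.imwrite("pics/w2.png",im[:,:,::-1]); 
C=cam("wrist",o); print(proj([(.449,-.125,.18),(.449,-.1245,.0)],C))
E
```

```text
[ 0.44839472 -0.12659358  0.21874774] [ 1.79994460e+02 -1.01961154e-02 -1.45535738e+02] [-1.57632666e+01 -6.96131486e+00 -4.64431996e+00  9.23277757e+01
 -4.29249485e-03 -5.02275278e+01]
[[254.22657394 233.24972541]
 [254.28780816 164.60999415]]
```

View pics/w2.png

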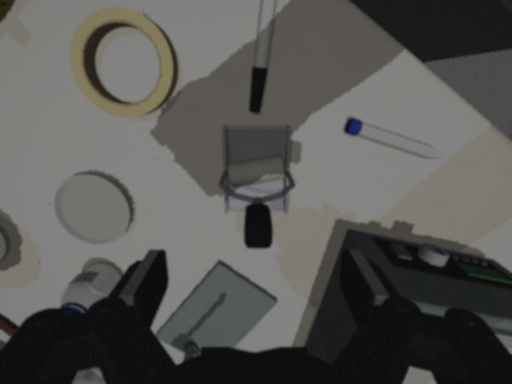

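Grip at (258,235), jaws' middle at column 256; shift y by +3 mm and lower 64 mm.

send_rows(
  linear=[
    [-0.001,0.003,0.004],
    [0,0,0.009],
    [0,0,0.011],
    [0,0,0.012],
    [0,0,0.012],
    [0,0,0.01],
    [0,0,0.005],
    [0,0,0.001],
  ],
  twist=[
    [0,0,-0.05],
    [0,0,0],
    [0,0,0],
    [0,0,0],
    [0,0,0],
    [0,0,0],
    [0,0,0],
    [0,0,0],
  ],
  gripper=[100,100,100,100,100,100,100,60],
)

```text
time: 5.58
ee_pos: [0.4481, -0.1233, 0.1546]
tcp_rot: [180.0, -0.0, -144.9]
wrist_force: [1.0, 0.4, 0.3]
opening: 0.0697
grasp_force: 0.0
```

send_rows(
  linear=[
    [0,0,0],
    [0,0,0],
    [0,0,0],
    [0,0,0],
    [0,0,0],
    [0,0,0],
  ],
  twist=[
    [0,0,0],
    [0,0,0],
    [0,0,0],
    [0,0,0],
    [0,0,0],
    [0,0,0],
  ],
  gripper=[40,25,15,5,0,0],
  grip_force=110,
)

```text
time: 6.32
ee_pos: [0.4485, -0.1234, 0.1553]
tcp_rot: [-179.9, 0.0, -144.9]
wrist_force: [1.0, -0.8, 5.6]
opening: 0.0168
grasp_force: 107.8
```

send_rows(
  linear=[
    [0,0,-0.002],
    [0,0,-0.006],
    [0,0,-0.012],
    [0,0,-0.018],
    [0,0,-0.022],
    [0,0,-0.025],
    [0,0,-0.025],
    [0,0,-0.025],
  ],
  twist=[
    [0,0,0],
    [0,0,0],
    [0,0,0],
    [0,0,0],
    [0,0,0],
    [0,0,0],
    [0,0,0],
    [0,0,0],
  ],
  gripper=[0,0,0,0,0,0,0,0],
)

```text
time: 7.32
ee_pos: [0.4481, -0.1233, 0.2919]
tcp_rot: [-179.9, 0.0, -144.9]
wrist_force: [0.1, 0.4, -3.4]
opening: 0.0166
grasp_force: 107.5
```

send_rows(
  linear=[
    [0,0,-0.022],
    [0,0,-0.018],
    [0,0,-0.012],
    [0,0,-0.005],
    [0,0,-0.001],
  ],
  twist=[
    [0,0,0],
    [0,0,0],
    [0,0,0],
    [0,0,0],
    [0,0,0],
  ],
  gripper=[0,0,0,0,0],
)

```text
time: 7.95
ee_pos: [0.4481, -0.1233, 0.3478]
tcp_rot: [180.0, -0.0, -144.9]
wrist_force: [0.3, 0.4, -2.2]
opening: 0.0166
grasp_force: 107.5
```

```bash
python3 -c "
from h import *
print(bot.get_obs()['wrist_force'])
plan([((.547,.154,.345),201.4,0,16)])"
```

```text
[ 0.34074916  0.39686825 -2.24952095]
L [[-0.0042, 0.003, 0.0], [-0.0101, 0.0072, 0.0002], [-0.016, 0.0117, 0.0002], [-0.0175, 0.0132, 0.0002], [-0.0173, 0.0136, 0.0002], [-0.0171, 0.0138, 0.0002], [-0.0168, 0.0142, 0.0002], [-0.0165, 0.0144, 0.0002]] 
T [[0.0, -0.0, 0.024], [0.0, -0.0, 0.057], [0.0, -0.0, 0.092], [0.0, -0.0, 0.102], [0.0, -0.0, 0.102], [0.0, -0.0, 0.102], [0.0, -0.0, 0.102], [0.0, -0.0, 0.102]]
L [[-0.0163, 0.0148, 0.0002], [-0.016, 0.015, 0.0002], [-0.0158, 0.0153, 0.0002], [-0.0155, 0.0156, 0.0002], [-0.0152, 0.0159, 0.0002], [-0.0134, 0.0145, 0.0002], [-0.0083, 0.0093, 0.0001], [-0.0034, 0.0038, 0.0001]] 
T [[0.0, -0.0, 0.101], [0.0, -0.0, 0.102], [0.0, -0.0, 0.102], [0.0, -0.001, 0.102], [0.0, 0.0, 0.102], [0.0, 0.0, 0.092], [0.0, 0.0, 0.057], [0.0, 0.0, 0.024]]
-> err mm [ 0.05 -0.03 -0.  ]
```

send_rows(
  linear=[
    [-0.004,0.003,0],
    [-0.01,0.007,0],
    [-0.016,0.012,0],
    [-0.0175,0.013,0],
    [-0.0175,0.0135,0],
    [-0.017,0.014,0],
    [-0.017,0.014,0],
    [-0.0165,0.0145,0],
  ],
  twist=[
    [0,0,0.02],
    [0,0,0.06],
    [0,0,0.09],
    [0,0,0.1],
    [0,0,0.1],
    [0,0,0.1],
    [0,0,0.1],
    [0,0,0.1],
  ],
  gripper=[0,0,0,0,0,0,0,0],
)

```text
time: 8.95
ee_pos: [0.4977, 0.0168, 0.3475]
tcp_rot: [180.0, -0.0, -151.7]
wrist_force: [0.2, 0.2, -3.2]
opening: 0.0165
grasp_force: 107.5
```

send_rows(
  linear=[
    [-0.0165,0.015,0],
    [-0.016,0.015,0],
    [-0.016,0.0155,0],
    [-0.0155,0.0155,0],
    [-0.015,0.016,0],
    [-0.013,0.0145,0],
    [-0.008,0.009,0],
    [-0.003,0.003,0],
  ],
  twist=[
    [0,0,0.1],
    [0,0,0.1],
    [0,0,0.1],
    [0,0,0.1],
    [0,0,0.1],
    [0,0,0.1],
    [0,0,0.06],
    [0,0,0.03],
  ],
  gripper=[0,0,0,0,0,0,0,0],
)

```text
time: 9.95
ee_pos: [0.5459, 0.154, 0.3474]
tcp_rot: [180.0, -0.0, -158.5]
wrist_force: [-0.4, -0.7, -3.5]
opening: 0.0165
grasp_force: 107.5
```

```bash
python3 - <<'E'
from h import *
o=bot.get_obs(); im=camera("wrist"); print(o['ee_pos'],o['tcp_rot'],o['q'])
cv2.imwrite("pics/w3.png",cv2.resize(im[:,:,::-1],None,fx=1.5625,fy=1.5625,interpolation=cv2.INTER_CUBIC)); 
E
```

```text
[0.54593008 0.15396747 0.34739597] [ 1.79995498e+02 -3.97479551e-02 -1.58514421e+02] [ 1.57496866e+01  1.15095463e+01  2.90815623e+01  1.07612015e+02
  5.06770280e-04 -5.73589107e+00]
```

View pics/w3.png

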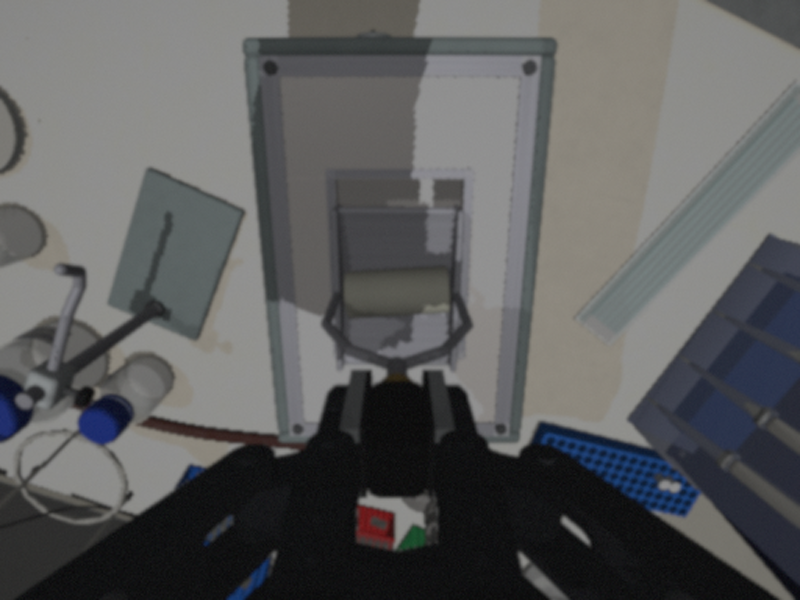

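The case top spans (244,40)–(556,40) to (278,440)–(518,440), with the slot's near edge at (328..472,170). The boat is at columns 335–464 with the cylinder still in it.

```bash
python3 - <<'E'
from h import *
o=bot.get_obs(); C=cam("wrist",o)
f=lambda L,z:onz((np.array(L)+.5)/1.5625-.5,z,C)
r=Rot(201.4)
tc=lambda P:(r.inv().apply(P-o['ee_pos'])*1e3).round(1)   # tool coords mm
print("case",tc(f([(244,40),(556,40),(518,440),(278,440)],.15)), "screws",tc(f([(270,67),(530,67),(298,428),(500,428)],.15)))
print("slot near edge",tc(f([(328,170),(472,170)],.15)))
print("boat lip",tc(f([(337,208),(462,208)],.192+.017)),"ring peak",tc(f([(397,365)],.192+.115)))
print("boat rim tops",tc(f([(335,208),(464,208)],.192+.024)))
print(proj(np.array([[.5473,.1542,.15]])+R.from_euler('z',21.4,degrees=True).apply([[x,y,0] for x in(-.063,.063) for y in(-.043,.043)]),C)*1.5625+.3)
E
```

```text
case [[ 141.9  -94.1  197.4]
 [ 142.    99.2  197.4]
 [-147.8   99.   197.4]
 [-147.9  -95.6  197.4]] screws [[ 126.5  -79.1  197.4]
 [ 126.6   84.3  197.4]
 [-136.5  -78.6  197.4]
 [-136.4   83.5  197.4]]
slot near edge [[ 63.6 -45.3 197.4]
 [ 63.6  50.8 197.4]]
boat lip [[ 46.3 -32.9 138.4]
 [ 46.3  37.2 138.4]] ring peak [[-2.2  0.7 40.4]]
boat rim tops [[ 47.2 -33.1 131.4]
 [ 47.3  37.3 131.4]]
[[331.35932329 172.88155433]
 [459.92204532 172.93754017]
 [338.53608187 345.64487301]
 [452.83299557 345.69178501]]
```

Boat and slot agree in y to 0.5 mm and in x to 2 mm, so a small correction, then lower.

send_rows(
  linear=[
    [-0.0015,0.0005,0.003],
    [0,0,0.007],
    [0,0,0.011],
    [0,0,0.011],
    [0,0,0.011],
    [0,0,0.011],
    [0,0,0.011],
    [0,0,0.011],
  ],
  twist=[
    [0,0,0],
    [0,0,0],
    [0,0,0],
    [0,0,0],
    [0,0,0],
    [0,0,0],
    [0,0,0],
    [0,0,0],
  ],
  gripper=[0,0,0,0,0,0,0,0],
)

```text
time: 11.0
ee_pos: [0.5471, 0.1541, 0.271]
tcp_rot: [-180.0, -0.0, -158.5]
wrist_force: [0.2, 1.0, -1.5]
opening: 0.0167
grasp_force: 107.5
```

send_rows(
  linear=[
    [0,0,0.011],
    [0,0,0.011],
    [0,0,0.011],
    [0,0,0.011],
    [0,0,0.009],
    [0,0,0.005],
    [0,0,0.002],
    [0,0,0.001],
  ],
  twist=[
    [0,0,0],
    [0,0,0],
    [0,0,0],
    [0,0,0],
    [0,0,0],
    [0,0,0],
    [0,0,0],
    [0,0,0],
  ],
  gripper=[0,0,0,0,0,0,0,0],
)

```text
time: 12.0
ee_pos: [0.5472, 0.1542, 0.211]
tcp_rot: [-180.0, 0.0, -158.5]
wrist_force: [0.1, -0.3, -2.3]
opening: 0.0167
grasp_force: 107.6
```

```bash
python3 - <<'E'
from h import *
o=bot.get_obs(); print(o['time'],o['ee_pos'],o['tcp_rot'],o['q'],o['wrist_force'])
P=o['ee_pos']-[0,0,.060]; y=201.5
g=lambda t,h:(P+[0,0,h]+Rot(y,-t).apply([0,0,-.060]),y,-t,1)
t=[1.5,4.5,8.5,13,17.5,22,26.5,30.5,33.5,36,37.5,38.5]
print("tip");plan([g(a,0) for a in t],False)
print("back");w=[(38.5,.004),(36,.008),(33,.011),(29,.015),(25,.020),(20.5,.026),(16,.031),(11.5,.037),(7.5,.044),(4,.053),(1.5,.064),(0,.077)]
s=g(38.5,0);plan([g(*a) for a in w],False,(s[0],y,-38.5))
E
```

```text
12.0 [0.54722115 0.15415947 0.21096054] [-1.79998137e+02  1.90371976e-02 -1.58547298e+02] [ 1.57332129e+01  6.92657761e+00  8.37770155e+00  9.14319958e+01
  4.32941306e-05 -5.71948835e+00] [ 0.05358834 -0.25602434 -2.33121494]
tip
L [[0.0016, -0.0, 0.0]] 
T [[-0.0, -0.148, -0.005]]
-> err mm [-0.03 -0.01  0.02]
L [[0.0031, -0.0, 0.0001]] 
T [[-0.0, -0.3, 0.0]]
-> err mm [0.01 0.01 0.  ]
L [[0.0042, -0.0, 0.0001]] 
T [[-0.0, -0.4, 0.0]]
-> err mm [-0.01 -0.    0.05]
L [[0.0047, -0.0, 0.0002]] 
T [[-0.0, -0.45, 0.0]]
-> err mm [0.   0.   0.03]
L [[0.0047, -0.0, 0.0002]] 
T [[-0.0, -0.45, 0.0]]
-> err mm [0.01 0.01 0.02]
L [[0.0047, -0.0, 0.0002]] 
T [[-0.0, -0.45, 0.0]]
-> err mm [0.02 0.01 0.01]
L [[0.0047, 0.0, 0.0002]] 
T [[-0.0, -0.45, 0.0]]
-> err mm [ 0.04  0.01 -0.  ]
L [[0.0042, 0.0, 0.0001]] 
T [[-0.0, -0.4, 0.0]]
-> err mm [0.   0.   0.03]
L [[0.0032, 0.0, 0.0001]] 
T [[-0.0, -0.3, 0.0]]
-> err mm [-0.04 -0.01 -0.01]
L [[0.0026, 0.0, 0.0001]] 
T [[-0.0, -0.25, 0.0]]
-> err mm [-0.   -0.   -0.04]
L [[0.0015, 0.0, -0.0]] 
T [[-0.0, -0.15, 0.0]]
-> err mm [0.04 0.02 0.02]
L [[0.
[... 338 characters left out ...]
] 
T [[-0.0, 0.4, -0.0]]
-> err mm [0.01 0.   0.06]
L [[-0.0066, -0.0, -0.0042]] 
T [[-0.0, 0.4, 0.0]]
-> err mm [0.01 0.   0.03]
L [[-0.0072, -0.0, -0.0052]] 
T [[-0.0, 0.45, 0.0]]
-> err mm [-0.   -0.   -0.04]
L [[-0.0065, -0.0, -0.0045]] 
T [[0.0, 0.45, 0.0]]
-> err mm [ 0.03  0.01 -0.02]
L [[-0.0063, -0.0, -0.0056]] 
T [[-0.0, 0.45, 0.0]]
-> err mm [-0.03 -0.01 -0.02]
L [[-0.0056, -0.0, -0.0067]] 
T [[-0.0, 0.4, 0.0]]
-> err mm [-0.01 -0.   -0.03]
L [[-0.0048, -0.0, -0.0088]] 
T [[-0.0, 0.35, 0.0]]
-> err mm [-0.04 -0.02 -0.05]
L [[-0.0034, -0.0, -0.011]] 
T [[-0.0, 0.25, 0.0]]
-> err mm [-0.03 -0.01  0.04]
L [[-0.0019, -0.0, -0.0129]] 
T [[-0.0, 0.15, 0.0]]
-> err mm [-0.04 -0.02 -0.04]
```

send_rows(
  linear=[
    [0.0015,0,0],
    [0.003,0,0],
    [0.0042,0,0.0001],
    [0.0047,0,0.0002],
    [0.0047,0,0.0002],
    [0.0047,0,0.0002],
    [0.0047,0,0.0002],
    [0.0042,0,0.0002],
  ],
  twist=[
    [0,-0.15,0],
    [0,-0.3,0],
    [0,-0.4,0],
    [0,-0.45,0],
    [0,-0.45,0],
    [0,-0.45,0],
    [0,-0.45,0],
    [0,-0.4,0],
  ],
  gripper=[0,0,0,0,0,0,0,0],
)

```text
time: 13.0
ee_pos: [0.5185, 0.1429, 0.2028]
tcp_rot: [-180.0, 30.7, -158.5]
wrist_force: [-0.0, 0.1, -1.7]
opening: 0.0165
grasp_force: 107.6
```

send_rows(
  linear=[
    [0.0032,0,0.0001],
    [0.0026,0,0],
    [0.0016,0,0],
    [0.001,0,0],
    [0,0,0],
    [0,0,0],
    [0,0,0],
    [0,0,0],
  ],
  twist=[
    [0,-0.3,0],
    [0,-0.25,0],
    [0,-0.15,0],
    [0,-0.1,0],
    [0,0,0],
    [0,0,0],
    [0,0,0],
    [0,0,0],
  ],
  gripper=[0,0,0,0,0,0,0,0],
)

```text
time: 14.0
ee_pos: [0.5127, 0.1406, 0.1978]
tcp_rot: [180.0, 38.5, -158.5]
wrist_force: [-0.3, -0.0, -1.3]
opening: 0.0167
grasp_force: 107.7
```

```bash
python3 - <<'E'
from h import *
o=bot.get_obs(); im=camera("wrist"); print(o['ee_pos'],o['tcp_rot'],o['q'],o['wrist_force'],o['torque'])
cv2.imwrite("pics/w4.png",cv2.resize(im[:,:,::-1],None,fx=1.5625,fy=1.5625,interpolation=cv2.INTER_CUBIC)); 
E
```

```text
[0.51266912 0.14061796 0.19780147] [ 179.99751566   38.48016156 -158.54355556] [ 12.50921783 -35.56384357 -37.15245921  50.27273024   5.5559122
  -7.02619084] [-0.27757148 -0.04310512 -1.31493438] [-0.35477797  0.78737442 -0.02239037]
```

View pics/w4.png

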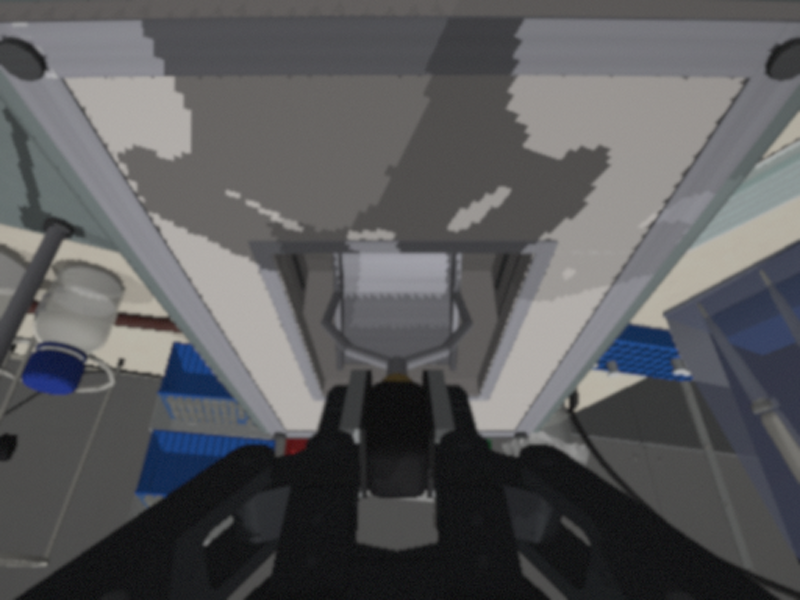

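The boat's floor is visible and bare at (400,300), and the load dropped by about 1 N: the cylinder is out. Now lift while levelling.

send_rows(
  linear=[
    [-0.0025,0,-0.003],
    [-0.005,0,-0.003],
    [-0.005,0,-0.0023],
    [-0.0064,0,-0.0033],
    [-0.0066,0,-0.0042],
    [-0.0072,0,-0.0052],
    [-0.0065,0,-0.0045],
    [-0.0063,0,-0.0056],
  ],
  twist=[
    [0,0,0],
    [0,0.25,0],
    [0,0.3,0],
    [0,0.4,0],
    [0,0.4,0],
    [0,0.45,0],
    [0,0.45,0],
    [0,0.45,0],
  ],
  gripper=[0,0,0,0,0,0,0,0],
)

```text
time: 15.05
ee_pos: [0.5368, 0.1501, 0.2473]
tcp_rot: [-180.0, 11.4, -158.5]
wrist_force: [0.4, -0.2, -1.2]
opening: 0.0169
grasp_force: 107.7
```

send_rows(
  linear=[
    [-0.0056,0,-0.0067],
    [-0.0048,0,-0.008],
    [-0.0034,0,-0.008],
    [-0.0019,0,-0.006],
    [0,0,-0.001],
    [0,0,0],
  ],
  twist=[
    [0,0.4,0],
    [0,0.35,0],
    [0,0.25,0],
    [0,0.15,0],
    [0,0,0],
    [0,0,0],
  ],
  gripper=[0,0,0,0,0,0],
)

```text
time: 15.8
ee_pos: [0.548, 0.1545, 0.278]
tcp_rot: [180.0, 0.1, -158.5]
wrist_force: [-0.6, 0.7, -2.1]
opening: 0.0164
grasp_force: 107.6
```

```bash
python3 - <<'E'
from h import *
o=dict(ee_pos=np.array([0.54593,0.15397,0.3474]),tcp_rot=[179.995,-.04,-158.514]); C=cam("wrist",o)
Z=[.01]*4+[.194,.198]
P=onz((np.array([(150,168),(245,210),(195,338),(108,302),(68,270),(40,385)])+.5)/1.5625-.5,Z,C)-Rot(201.5).apply([0,.0022,0])
print(P.round(4),P[:4].mean(0))
e=np.diff(P[[0,1,2,3,0]],axis=0);print(np.degrees(np.arctan2(e[:,1],e[:,0])),np.hypot(e[:,0],e[:,1]))
P2=bot.get_obs()['ee_pos']
plan([(P2+[0,0,.092],201.5,0,8),((.550,-.0445,.37),175.6,0,13)])
E
```

```text
[[ 0.5788 -0.0888  0.01  ]
 [ 0.5843  0.0075  0.01  ]
 [ 0.7358 -0.0057  0.01  ]
 [ 0.7295 -0.1014  0.01  ]
 [ 0.6153 -0.0406  0.194 ]
 [ 0.7009 -0.0437  0.198 ]] [ 0.65706877 -0.04708613  0.01      ]
[ 86.72973378  -4.99335561 -93.75894523 175.22146876] [0.09641396 0.15205761 0.09582561 0.15122395]
L [[-0.0, 0.0, -0.004], [-0.0, 0.0, -0.0096], [-0.0, 0.0, -0.0154], [-0.0, 0.0, -0.017], [-0.0, 0.0, -0.017], [-0.0, 0.0, -0.0154], [-0.0, 0.0, -0.0096], [-0.0, 0.0, -0.004]] 
T [[0.0, 0.0, -0.0], [0.0, 0.001, -0.001], [0.0, 0.001, -0.0], [0.0, 0.001, -0.001], [0.0, 0.001, -0.001], [0.0, 0.001, -0.001], [0.0, 0.0, -0.001], [0.0, 0.0, 0.0]]
-> err mm [-0.04 -0.02 -0.  ]
L [[0.0016, -0.0042, -0.0], [0.0038, -0.0101, -0.0], [0.0055, -0.0163, -0.0], [0.0055, -0.0183, -0.0], [0.0047, -0.0186, -0.0], [0.0039, -0.0187, -0.0], [0.0031, -0.0189, -0.0], [0.0022, -0.019, -0.0]] 
T [[0.0, 0.0, 0.058], [0.0, 0.0, 0.141], [0.0, 0.0, 0.224], [0.0, 0.0, 0.249], [0.0, 0.0, 0.25], [0.0, 0.0, 0.249], [0.0, 0.0, 0.249], [0.0, 0.0, 0.249]]
L [[0.0014, -0.0191, -0.0], [0.0006, -0.0191, -0.0], [-0.0002, -0.0172, -0.0], [-0.0006, -0.0109, -0.0], [-0.0003, -0.0044, -0.0]] 
T [[0.0, 0.0, 0.249], [0.0, 0.0, 0.249], [0.0, 0.0, 0.224], [0.0, 0.0, 0.141], [0.0, 0.0, 0.058]]
-> err mm [-0.03  0.   -0.01]
```

send_rows(
  linear=[
    [0,0,-0.004],
    [0,0,-0.0095],
    [0,0,-0.0155],
    [0,0,-0.017],
    [0,0,-0.017],
    [0,0,-0.0155],
    [0,0,-0.0095],
    [0,0,-0.004],
  ],
  twist=[
    [0,0,0],
    [0,0,0],
    [0,0,0],
    [0,0,0],
    [0,0,0],
    [0,0,0],
    [0,0,0],
    [0,0,0],
  ],
  gripper=[0,0,0,0,0,0,0,0],
)

```text
time: 16.8
ee_pos: [0.5479, 0.1544, 0.3707]
tcp_rot: [-180.0, 0.1, -158.5]
wrist_force: [0.7, 0.4, -2.0]
opening: 0.0169
grasp_force: 107.7
```

send_rows(
  linear=[
    [0.0015,-0.004,0],
    [0.004,-0.01,0],
    [0.0055,-0.016,0],
    [0.0055,-0.018,0],
    [0.0045,-0.0185,0],
    [0.004,-0.0185,0],
    [0.003,-0.019,0],
    [0.002,-0.019,0],
  ],
  twist=[
    [0,0,0.06],
    [0,0,0.14],
    [0,0,0.22],
    [0,0,0.25],
    [0,0,0.25],
    [0,0,0.25],
    [0,0,0.25],
    [0,0,0.25],
  ],
  gripper=[0,0,0,0,0,0,0,0],
)

```text
time: 17.8
ee_pos: [0.549, 0.026, 0.37]
tcp_rot: [-180.0, 0.0, -175.4]
wrist_force: [-0.2, -0.2, -2.5]
opening: 0.0166
grasp_force: 107.6
```

send_rows(
  linear=[
    [0.0015,-0.019,0],
    [0.0005,-0.019,0],
    [0,-0.017,0],
    [0,-0.009,0],
    [0,-0.003,0],
    [0,0,0],
  ],
  twist=[
    [0,0,0.25],
    [0,0,0.25],
    [0,0,0.22],
    [0,0,0.14],
    [0,0,0.05],
    [0,0,0],
  ],
  gripper=[0,0,0,0,0,0],
)

```text
time: 18.55
ee_pos: [0.5487, -0.0396, 0.37]
tcp_rot: [180.0, 0.0, 175.7]
wrist_force: [-0.9, 0.4, -1.7]
opening: 0.0165
grasp_force: 107.7
```

```bash
python3 - <<'E'
from h import *
o=bot.get_obs(); im=camera("wrist"); print(o['ee_pos'],o['tcp_rot'],o['q'],o['wrist_force'])
cv2.imwrite("pics/w5.png",cv2.resize(im[:,:,::-1],None,fx=1.5625,fy=1.5625,interpolation=cv2.INTER_CUBIC)); 
plan([((.548,-.040,.262),175.8,0,13)])
E
```

```text
[ 0.54870481 -0.03957523  0.37000083] [1.79992433e+02 1.47050729e-06 1.75661428e+02] [-4.12903100e+00  1.03181541e+01  3.03943344e+01  1.10076151e+02
  7.56699537e-03  2.09541136e-01] [-0.87066045  0.38587676 -1.66951059]
L [[0.0, -0.0, 0.0024], [0.0001, -0.0001, 0.0059], [0.0, -0.0, 0.0094], [0.0001, -0.0001, 0.0103], [0.0, -0.0001, 0.0104], [0.0001, -0.0, 0.0104], [0.0001, -0.0001, 0.0104], [0.0, -0.0001, 0.0104]] 
T [[0.0, 0.0, -0.0], [0.0, 0.0, -0.001], [0.0, 0.0, -0.001], [0.0, 0.0, -0.001], [0.0, 0.0, -0.001], [0.0, 0.0, -0.001], [0.001, 0.0, -0.001], [-0.0, 0.0, -0.001]]
L [[0.0001, -0.0, 0.0104], [0.0, -0.0001, 0.0104], [0.0001, -0.0001, 0.0093], [0.0, -0.0, 0.0059], [0.0001, -0.0, 0.0024]] 
T [[-0.0, 0.0, -0.001], [-0.0, 0.0, -0.001], [0.0, 0.0, -0.001], [0.0, 0.0, -0.001], [0.0, 0.0, -0.0]]
-> err mm [-0.04  0.03  0.04]
```

View pics/w5.png

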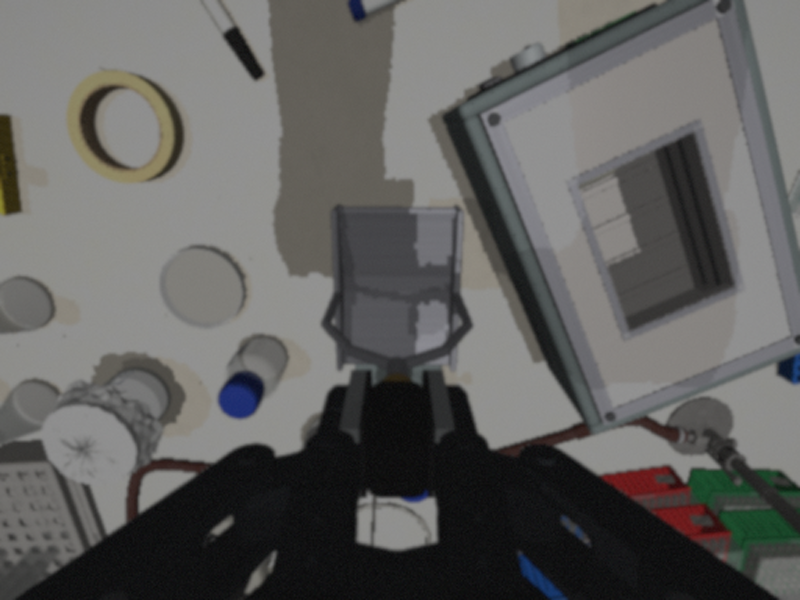

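The boat is empty and the furnace slot is clear; the hook is hidden behind the gripper. Lower at the staging point, then go forward over the tip.

send_rows(
  linear=[
    [0,0,0.003],
    [0,0,0.009],
    [0,0,0.015],
    [0,0,0.019],
    [0,0,0.022],
    [0,0,0.02],
    [0,0,0.014],
    [0,0,0.006],
  ],
  twist=[
    [0,0,0],
    [0,0,0],
    [0,0,0],
    [0,0,0],
    [0,0,0],
    [0,0,0],
    [0,0,0],
    [0,0,0],
  ],
  gripper=[0,0,0,0,0,0,0,0],
)

```text
time: 19.6
ee_pos: [0.5484, -0.0396, 0.261]
tcp_rot: [180.0, -0.1, 175.7]
wrist_force: [0.8, 0.2, -2.1]
opening: 0.017
grasp_force: 107.7
```

send_rows(
  linear=[
    [0,0,0],
    [-0.004,0,0],
    [-0.008,0,0],
    [-0.01,0,0],
    [-0.01,0,0],
    [-0.01,0,0],
    [-0.01,0,0],
    [-0.006,0,0],
  ],
  twist=[
    [0,0,0],
    [0,0,0],
    [0,0,0],
    [0,0,0],
    [0,0,0],
    [0,0,0],
    [0,0,0],
    [0,0,0],
  ],
  gripper=[0,0,0,0,0,0,0,0],
)

```text
time: 20.6
ee_pos: [0.6072, -0.0442, 0.2617]
tcp_rot: [-180.0, -0.0, 175.7]
wrist_force: [-0.3, -0.4, -1.7]
opening: 0.0169
grasp_force: 107.7
```

```bash
python3 - <<'E'
from h import *
o=bot.get_obs(); print(o['ee_pos'],o['wrist_force'])
im=camera("scene"); b=camera("top")
A=cv2.resize(im[90:270,110:290,::-1],(600,600),interpolation=cv2.INTER_CUBIC)
B=cv2.resize(b[110:230,170:210,::-1],(200,600),interpolation=cv2.INTER_CUBIC)
cv2.imwrite("pics/s6.png",np.hstack([A,B]))
E
```

```text
[ 0.60719426 -0.04416073  0.2617193 ] [-0.25838177 -0.40145726 -1.66155923]
```

View pics/s6.png

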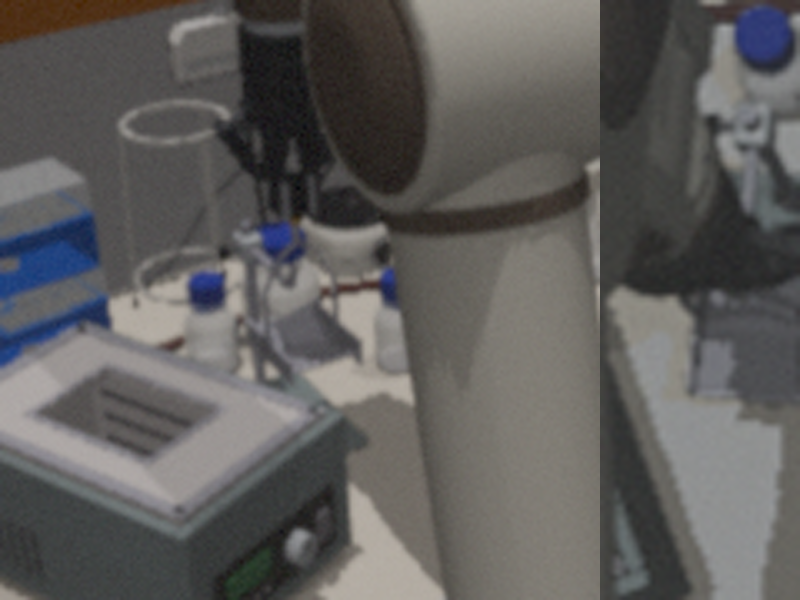

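The bail (285,260) is in line with the hook from (240,240). No contact force so far, so I'll move on over the seat and lower.

send_rows(
  linear=[
    [-0.004,0,0],
    [-0.008,0,0],
    [-0.008,0,0],
    [-0.007,0,0],
    [-0.003,0,0.001],
    [0,0,0.004],
    [0,0,0.007],
    [0,0,0.007],
  ],
  twist=[
    [0,0,0],
    [0,0,0],
    [0,0,0],
    [0,0,0],
    [0,0,0],
    [0,0,0],
    [0,0,0],
    [0,0,0],
  ],
  gripper=[0,0,0,0,0,0,0,0],
)

```text
time: 21.7
ee_pos: [0.6362, -0.0464, 0.2424]
tcp_rot: [-180.0, -0.0, 175.7]
wrist_force: [0.2, -0.3, -1.4]
opening: 0.0165
grasp_force: 107.6
```

send_rows(
  linear=[
    [0,0,0.007],
    [0,0,0.006],
    [0,0,0.005],
    [0,0,0.004],
    [0,0,0.003],
    [0,0,0.001],
    [0,0,0],
  ],
  twist=[
    [0,0,0],
    [0,0,0],
    [0,0,0],
    [0,0,0],
    [0,0,0],
    [0,0,0],
    [0,0,0],
  ],
  gripper=[0,0,0,0,0,0,0],
)

```text
time: 22.58
ee_pos: [0.6364, -0.0464, 0.2171]
tcp_rot: [180.0, 0.0, 175.7]
wrist_force: [-0.9, 0.7, -1.9]
opening: 0.0166
grasp_force: 107.6
```

send_rows(
  linear=[
    [0,0,0.001],
    [0,0,0.001],
    [0,0,0.001],
    [0,0,0.001],
    [0,0,0],
  ],
  twist=[
    [0,0,0],
    [0,0,0],
    [0,0,0],
    [0,0,0],
    [0,0,0],
  ],
  gripper=[0,0,0,0,0],
)

```text
time: 23.2
ee_pos: [0.6366, -0.046, 0.2146]
tcp_rot: [180.0, 0.1, 175.7]
wrist_force: [-2.3, 2.4, 8.8]
opening: 0.0167
grasp_force: 109.0
```

Contact at about the expected height, 10 N. Ease off a little and release gradually.

send_rows(
  linear=[
    [0,0,-0.0005],
    [0,0,0],
    [0,0,0],
    [0,0,0],
    [0,0,0],
    [0,0,0],
    [0,0,0],
    [0,0,0],
  ],
  twist=[
    [0,0,0],
    [0,0,0],
    [0,0,0],
    [0,0,0],
    [0,0,0],
    [0,0,0],
    [0,0,0],
    [0,0,0],
  ],
  gripper=[0,0,22,24,27,32,40,50],
  grip_force=20,
)

```text
time: 24.2
ee_pos: [0.6364, -0.0464, 0.2135]
tcp_rot: [-180.0, 0.0, 175.7]
wrist_force: [-0.9, 0.3, 0.9]
opening: 0.0426
grasp_force: 0.0
```

send_rows(
  linear=[
    [0,0,0],
    [0,0,0],
    [0,0,0],
    [0,0,0],
    [0,0,0],
    [0,0,0],
  ],
  twist=[
    [0,0,0],
    [0,0,0],
    [0,0,0],
    [0,0,0],
    [0,0,0],
    [0,0,0],
  ],
  gripper=[60,75,90,100,100,100],
)

```text
time: 24.95
ee_pos: [0.6364, -0.0464, 0.2135]
tcp_rot: [180.0, -0.0, 175.7]
wrist_force: [-0.4, -0.8, -0.3]
opening: 0.0852
grasp_force: 0.0
```

send_rows(
  linear=[
    [0,0,-0.004],
    [0,0,-0.01],
    [0,0,-0.016],
    [0,0,-0.02],
    [0,0,-0.025],
    [0,0,-0.025],
    [0,0,-0.02],
    [0,0,-0.01],
  ],
  twist=[
    [0,0,0],
    [0,0,0],
    [0,0,0],
    [0,0,0],
    [0,0,0],
    [0,0,0],
    [0,0,0],
    [0,0,0],
  ],
  gripper=[100,100,100,100,100,100,100,100],
)

```text
time: 25.95
ee_pos: [0.6365, -0.0464, 0.3456]
tcp_rot: [180.0, 0.1, 175.7]
wrist_force: [0.3, 0.0, 0.4]
opening: 0.0851
grasp_force: 0.0
```

```bash
python3 - <<'E'
from h import *
o=bot.get_obs(); print(o['time'],o['ee_pos'],o['wrist_force'])
im=camera("scene"); w=camera("wrist")
A=cv2.resize(im[130:230,160:260,::-1],(400,400),interpolation=cv2.INTER_CUBIC)
B=cv2.resize(w[80:280,150:350,::-1],(400,400),interpolation=cv2.INTER_CUBIC)
cv2.imwrite("pics/s7.png",np.hstack([A,B]))
E
```

```text
25.95 [ 0.63651011 -0.04638053  0.34564996] [0.2597648  0.04971959 0.43496191]
```

View pics/s7.png

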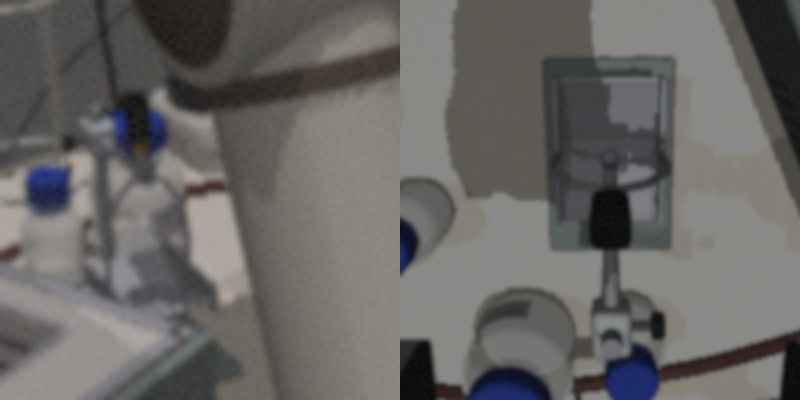

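The boat hangs level on the hook: grip at (612,215), hook rod running back to the post at (612,330). Let it settle and check that nothing is moving before handing in.

send_rows(
  linear=[
    [0,0,0],
    [0,0,0],
    [0,0,0],
    [0,0,0],
    [0,0,0],
    [0,0,0],
    [0,0,0],
    [0,0,0],
  ],
  twist=[
    [0,0,0],
    [0,0,0],
    [0,0,0],
    [0,0,0],
    [0,0,0],
    [0,0,0],
    [0,0,0],
    [0,0,0],
  ],
  gripper=[100,100,100,100,100,100,100,100],
)

```text
time: 27.05
ee_pos: [0.6365, -0.0464, 0.3435]
tcp_rot: [-180.0, 0.0, 175.7]
wrist_force: [0.4, -0.2, 0.6]
opening: 0.0854
grasp_force: 0.0
```

send_rows(
  linear=[
    [0,0,0],
    [0,0,0],
    [0,0,0],
    [0,0,0],
    [0,0,0],
    [0,0,0],
    [0,0,0],
    [0,0,0],
  ],
  twist=[
    [0,0,0],
    [0,0,0],
    [0,0,0],
    [0,0,0],
    [0,0,0],
    [0,0,0],
    [0,0,0],
    [0,0,0],
  ],
  gripper=[100,100,100,100,100,100,100,100],
)

```text
time: 28.05
ee_pos: [0.6364, -0.0464, 0.3435]
tcp_rot: [180.0, 0.0, 175.7]
wrist_force: [-0.4, 0.4, 0.5]
opening: 0.0856
grasp_force: 0.0
```

```bash
python3 - <<'E'
from h import *
from workcell import ticket
F=[cv2.GaussianBlur(camera("wrist")[100:220,215:300].mean(2),(5,5),0) for _ in range(7)]
d=[round(float(np.abs(F[i]-F[0]).max()),1) for i in range(1,7)]; print(d)
if max(d)<15: print(ticket.job_done())
E
```

```text
[1.7, 2.5, 2.2, 2.0, 3.2, 2.3]
the job is handed in; nothing more can be done
None
```

The job is handed in at about 28 s of the 64 s allowed, with no verdict returned: the boat was tipped out in the furnace, drawn out empty, and now hangs still on the hook, though I did not see the cylinder on the hearth (it lies out of view under the cover plate).

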